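# Clamp a row of test cassettes with a set-screw stop collar

## Robot

A 6-joint arm with a two-finger parallel gripper is mounted at the origin on the work surface. World frame = base frame: x ahead of the robot, y to its left, z up, the work surface at z = 0. Lengths are in mm, angles in rad, forces in N, time in s.
With the tool pointing down it reaches from about 350 to 850 mm from the base axis. Payload 8.1 kg.
Tool frame: the origin (TCP) lies between the finger pads; the fingertips stand 19 mm ahead of it and the grasp point (between the pads) is the TCP; z points along the fingers, y is the line along which they close (so a half turn about z gives the same grasp; the last joint's range is limited). The gripper opens to 93 mm and grips with 3 to 60 N. Pads are 15 mm wide; open, the fingers measure 128 mm over their backs; the gripper's body (75 mm by 188 mm) begins 65 mm behind the grasp point.
Start: joints at [1.11, 0.13, 1.488, -0, 1.523, -0.085], TCP at [220.189, 558.142, 237.635] pointing down, gripper open.
Joint ranges: [-2.96, 2.96], [-0.89, 2.26], [0.02, 2.5], [-1.34, 4.48], [0, 2.73], [-2.66, 2.66]. Speed limits (rad/s): [2.39, 2.39, 2.79, 3.14, 3.14, 3.14].

## Interface

Orientations are given as a rotation vector (axis times angle).
In Python, from station import env gives the robot as it stands.
- The arm moves only by the tool send_rows, never from a script. Its arguments are lists of equal length, an entry for each row: "angular": the turn, a rotation vector about the tool's x, y, z in rad, a list of three; "translation": the shift along the tool's x, y, z in cm, a list of three; "gripper": the closure, from -1 (fully open) to 1 (shut). A call has 1 to 10 rows; each row is the pose to reach, as a shift and turn from the pose commanded when the call began, along the tool's axes at that moment; what a row does not reach only later rows make up. A row lasts 1/10 s, in which the tool goes at most 50 mm and 8.59 degrees, less where a joint would pass 70% of its speed; a pose out of reach is approached as far as the arm can. A call with a gripper value outside its range is refused whole. The fingers move at their own pace and stop on an object; the grip force is fixed at half the most. Time passes only in rows, so rows that repeat a pose let the fingers close. It gives the time, the measured TCP pose, the force, the opening and the grip force at its end, in the units of the state.
- env.read_state(): the state, without advancing time (a new reading comes with each control period).
- env.camera(name): name is "side" or "top"; returns the picture (384x512x3 uint8, red, green, blue); there is no depth.
- env.camera_model(name): a dict with "K" (3x3 intrinsics, pixels), "rvec" (rotation vector, rad) and "tvec" (3), from world to camera coordinates, as OpenCV has them. Camera axes: x right, y down, z forward; pixel columns grow to the right and rows downward; lengths in mm; the calibration is good to about 2 mm. A picture is of the moment at which its call begins. camera_model takes no time and is no camera call.
- env.sign_off(): hands the job in; it is judged then, once.
The state is a dict: "t": time; "joints": joint angles; "joint_velocities": joint speeds; "effort": joint torques, N m; "tcp_pos": TCP position; "ee_rot": TCP orientation; "wrist_force": force on the tool from outside, world axes, zero at the start; "wrist_torque": the same for the moment, N m; "opening": opening from 0.0 (shut) to 1.0 (fully open); "finger_force": force on a finger pad.
Only numpy, scipy, OpenCV 4.12 (cv2) and the standard library are available. Lean on these libraries where they do the work, as an engineer would, in place of code of your own. Each camera call takes 0.05 s, during which the arm holds its last target. There are 200 camera calls.

## Task

Loosen the red wing screw on the stop collar, slide the collar along its rod so that its orange bar closes up the row of test cassettes against the spring end stop and presses on them with about 6 newtons, then tighten the screw again with that press kept on and let go. Press gently, never hard enough to harm the cassettes (20 N), and leave the tube tray, phone and timer where they are.

Things in the scene. Friction and masses are not known exactly. Their poses are not given: they have to be found in the camera images.
- holder: Fixed aluminium plate 170 (x) x 400 (y) x 10 mm, origin at the centre of its underside. A channel 74 mm wide between blue lips (top at z = 18 mm) runs along its y, centred at x = 14.5 mm. A 12 mm guide rod runs along its y at x = -58, z = 34 mm, held by blue end blocks at y = -190 and +190 mm (34 x 18 mm, top at z = 53 mm).
- channel_end (a point): Fixed point of the holder, on the channel floor at holder y = 150 mm. Near it, at the channel's +y end, stands a blue end stop (60 mm wide, 30 high) with a black rubber pad on springs before it. The pad's face is up to 12 mm either side of this point along y: it differs each time and is not measured, so feel for it. The pad yields 1 mm per 2 N and bottoms after 13 mm.
- collar: Dark steel stop collar (34 mm diameter, 26 long, top 51 mm above the table) with an orange bar across the channel: 8 mm thick, 12 to 32 mm above the table. Origin on the rod axis in the plane of the bar's front (+y) face, axes as the holder's. Slides on the rod along y only, origin from holder y = -105 to +85 mm: 1 N of friction with the screw loose; clamped (over 30 N) with it tight.
- screw (a joint): Angle of the wing screw, rad: 0 fully tight (end of its range), grows counterclockwise seen from above, up to 1.7. It starts between 0 and 0.2. Clamped at the start; the collar is free from 1.0 on. Under 0.3 counts as tight. It drags with about 0.06 N m, up to 0.04 N m more as it clamps, and stays where it is left.
- wing (a point): Middle of the red wing of the set screw, on the screw's vertical axis, 74 mm above the table, 15 mm behind (-y of) the bar's face. Wing 34 mm long (this point's x axis), 10 mm thick (its y axis), 26 mm high (60 to 86 mm above the table). At screw angle 0 its axes are parallel to the holder's; it turns with the screw. Pinch it across its thickness from above.
- cassette1: White test cassette 1 of 5 (1 is nearest the orange bar, 5 nearest the end stop), loose, 15 g, 70 (x) x 20 (y) x 7 mm, lying flat across the channel on the plate; origin at the centre of its underside. Gaps of a few mm between them at the start.
- cassette2: White test cassette 2 of 5 (1 is nearest the orange bar, 5 nearest the end stop), loose, 15 g, 70 (x) x 20 (y) x 7 mm, lying flat across the channel on the plate; origin at the centre of its underside. Gaps of a few mm between them at the start.
- cassette3: White test cassette 3 of 5 (1 is nearest the orange bar, 5 nearest the end stop), loose, 15 g, 70 (x) x 20 (y) x 7 mm, lying flat across the channel on the plate; origin at the centre of its underside. Gaps of a few mm between them at the start.
- cassette4: White test cassette 4 of 5 (1 is nearest the orange bar, 5 nearest the end stop), loose, 15 g, 70 (x) x 20 (y) x 7 mm, lying flat across the channel on the plate; origin at the centre of its underside. Gaps of a few mm between them at the start.
- cassette5: White test cassette 5 of 5 (1 is nearest the orange bar, 5 nearest the end stop), loose, 15 g, 70 (x) x 20 (y) x 7 mm, lying flat across the channel on the plate; origin at the centre of its underside. Gaps of a few mm between them at the start.
- tube_tray: White tray 75 x 95 mm with twelve capped tubes, 48 mm high, loose, leave alone; origin at the centre of its underside.
- phone: Black phone 72 x 150 x 9 mm, lying loose, leave alone; origin at the centre of its underside.
- timer: White bench timer 60 x 60 x 18 mm, loose, leave alone; origin at the centre of its underside.
Not all that is in view belongs to the job. Leave any blue or green look-alike of the cassette3 alone.

How it is judged (in metres and radians):
On the way, in this order (a step that is already met when the one before it is completed fails the run):
1. the wing screw is loosened (value of joint screw above 0.9 rad), for 0.2 s.
2. with the screw still loose, the orange bar presses on the closed-up row (value of joint screw above 0.7 rad and contact force between collar and cassette1 above 2.5 N and horizontal distance between cassette1 and cassette5 below 0.084 m), for 0.2 s.
At the end, for the whole second after the job is handed in: The wing screw is tight (under 0.3 rad), the collar is at rest, its orange bar presses on the first cassette with 2.5 to 10 N, the row is closed up (first and last cassette's centres under 84 mm apart), and all five cassettes lie flat (within 0.1 rad) (value of joint screw below 0.3 rad and contact force between collar and cassette1 between 2.5 and 10 N and horizontal distance between cassette1 and cassette5 below 0.084 m and angle between each of cassette1, cassette2, cassette3, cassette4, cassette5's own z axis and vertical below 0.1 rad and linear speed of collar below 0.003 m/s); the robot touches nothing.
It fails at once if the orange bar presses on a cassette with more than 20 N (contact force between collar and cassette1 above 20 N).
It fails at once if a bystander (tube tray, phone, timer) is moved more than 15 mm (distance of any of tube_tray, phone, timer from where it was at the start of the episode above 0.015 m).
It also fails if it takes over 51 s, if anything falls off the work surface, if the arm or the gripper's body presses on something with over 40 N, if the wrist force passes 120 N, or if a joint passes its speed limit or range.

## Working session

There is one attempt and no reset: what is moved stays moved. The work goes in short steps, Python scripts to look and compute and a tool call to move; the robot and the scene stay as the last step left them, time stands still between calls to the robot, and variables do not carry over. Pictures are saved under pics/ and viewed, at most 10 in all, crops included, and the job is handed in when it is done.

Besides the shell and the picture viewer there is one more tool, called after "Call:" as a command line: name --argument value ..., lists and objects as JSON in quotes. send_rows: Moves the arm, as the interface text tells. Its arguments: {"type":"object","properties":{"angular":{"type":"array","items":{"type":"array","items":{"type":"number"}}},"translation":{"type":"array","items":{"type":"array","items":{"type":"number"}}},"gripper":{"type":"array","items":{"type":"number"}}},"required":["angular","translation","gripper"]}

```bash
mkdir -p pics; ls
python3 - <<'E'
from station import env
import cv2
for n in("top","side"):
    cv2.imwrite(f"pics/{n}0.png",env.camera(n)[:,:,::-1])
    print(n,env.camera_model(n))
print(env.read_state())
E
```

```text
pics
top {'K': array([[428.33442883,   0.        , 257.66230979],
       [  0.        , 428.33442883, 187.32370097],
       [  0.        ,   0.        ,   1.        ]]), 'rvec': array([ 2.01239977, -2.22379671,  0.2284759 ]), 'tvec': array([ 23.36640223, 601.22673719, 868.0521412 ])}
side {'K': array([[416.78218686,   0.        , 253.0656005 ],
       [  0.        , 416.78218686, 193.83711169],
       [  0.        ,   0.        ,   1.        ]]), 'rvec': array([ 0.44345297, -2.57196961,  1.39298412]), 'tvec': array([577.83257067, 162.64138552, 830.05635217])}
{'t': 0.1, 'joints': array([ 1.10960576e+00,  1.31079428e-01,  1.48916144e+00, -1.76157064e-05,
        1.52301039e+00, -8.54086916e-02]), 'joint_velocities': array([ 0.0006427 , -0.00199436, -0.00322368,  0.00233988,  0.00069773,
        0.00222289]), 'effort': array([ 3.64444413e-04, -5.61342216e+01, -4.93096089e+01,  7.70265888e-02,
        2.90042278e-02, -9.58120943e-07]), 'tcp_pos': array([219.97434899, 557.70271233, 236.70094719]), 'ee_rot': array([-5.86727858e-01, -3.08587788e+00,  2.51575682e-03]), 'wrist_force': array([-1.33774111, -0.49610614, -0.4358972 ]), 'wrist_torque': array([-0.03664317,  0.0014216 , -0.03216916]), 'finger_force': 0.0, 'opening': 1.0016171447213933}
```

View pics/top0.png

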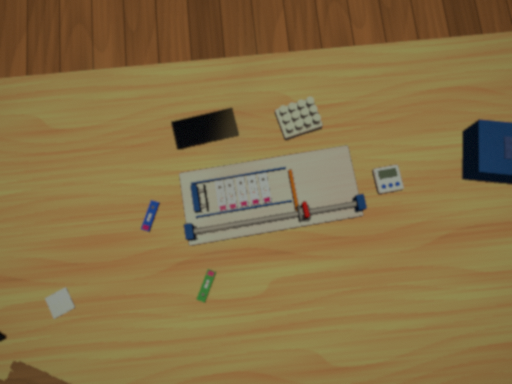

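View pics/side0.png

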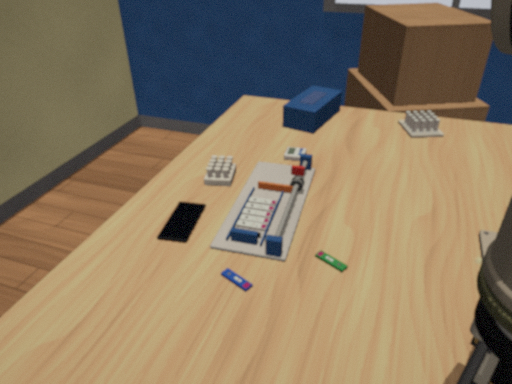

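The top view shows the holder, with its end stop and pad at the left (200,197) and the rod's end blocks at (190,231) and (360,203). The orange bar is at (294,187) and the red wing at (305,211), which is (299,170) in the side view.

Possible look-alikes:
- **Wing:** the wing at (305,211) is the only red thing in view. The pink marks at (222–265,205) are cassette labels.
- **Cassettes:** the strips at (150,215), blue, and (206,285), green, are decoys. The row lies in the channel.

I choose the wing at (305,211).

```bash
cat > h.py <<'E'
from station import env
import numpy as np, cv2
from scipy.spatial.transform import Rotation as R
def cam(n):
    m=env.camera_model(n); return m["K"],cv2.Rodrigues(m["rvec"])[0],m["tvec"]
def ray(n,p):
    K,Rm,t=cam(n); return -Rm.T@t, Rm.T@np.linalg.inv(K)@np.array([*p,1.])
def onplane(n,p,z):
    o,d=ray(n,p); return o+d*(z-o[2])/d[2]
def tri(pt,ps):
    A=[];b=[]
    for n,p in(("top",pt),("side",ps)):
        o,d=ray(n,p); d/=np.linalg.norm(d); P=np.eye(3)-np.outer(d,d); A.append(P);b.append(P@o)
    return np.linalg.lstsq(np.vstack(A),np.hstack(b),rcond=None)[0]
def blobs(im,lo,hi,amin=8):
    hsv=cv2.cvtColor(im,cv2.COLOR_RGB2HSV); hsv[...,0]=(hsv[...,0].astype(int)+20)%180
    m=cv2.inRange(hsv,lo,hi); n,l,s,c=cv2.connectedComponentsWithStats(m)
    return [(c[i].round(1),s[i].tolist()) for i in range(1,n) if s[i,4]>=amin],m
RED=((10,140,70),(25,255,255)); ORG=((27,130,90),(37,255,255)); BLUE=((120,120,30),(140,255,255))
E
python3 - <<'E'
from h import *
ims={n:env.camera(n) for n in("top","side")}
for n,im in ims.items():
    for k,c in(("RED",RED),("ORG",ORG),("BLUE",BLUE)):
        print(n,k,[(b[0].tolist(),b[1]) for b in blobs(im,*c)[0] if b[1][4]<800][:14])
a=ims["top"][140:250,175:375]; b=ims["side"][145:265,205:325]
a=cv2.resize(a,(800,440),interpolation=cv2.INTER_CUBIC)
cv2.imwrite("pics/c1.png",a[:,:,::-1])
cv2.imwrite("pics/c2.png",cv2.resize(b,(600,600),interpolation=cv2.INTER_CUBIC)[:,:,::-1])
E
```

```text
top RED [([243.7, 203.1], [242, 202, 4, 3, 10]), ([305.4, 209.7], [302, 202, 8, 16, 80]), ([210.5, 273.0], [209, 272, 4, 3, 10])]
top ORG [([509.8, 6.0], [507, 0, 5, 17, 43]), ([467.9, 89.3], [436, 86, 63, 8, 231]), ([431.1, 90.8], [429, 90, 5, 3, 9]), ([444.2, 100.5], [440, 99, 9, 3, 11]), ([423.2, 102.5], [412, 101, 23, 4, 34]), ([325.7, 105.8], [318, 104, 18, 4, 29]), ([404.1, 105.7], [400, 105, 9, 3, 13]), ([202.6, 111.9], [184, 109, 36, 7, 77]), ([270.8, 110.1], [267, 109, 7, 3, 11]), ([242.2, 113.1], [233, 111, 21, 5, 62]), ([386.1, 121.8], [373, 119, 26, 6, 55]), ([338.0, 125.2], [321, 123, 38, 6, 89]), ([163.1, 128.0], [155, 126, 17, 5, 25]), ([47.6, 131.4], [19, 129, 58, 6, 195])]
top BLUE [([195.3, 197.3], [192, 183, 8, 28, 127]), ([360.0, 202.1], [355, 195, 10, 15, 105]), ([151.3, 212.2], [144, 201, 14, 25, 129]), ([189.1, 231.4], [185, 225, 9, 14, 102])]
side RED [([297.9, 169.9], [292, 166, 13, 9, 95])]
side ORG [([124.3, 140.9], [121, 137, 8, 10, 18]), ([130.0, 143.5], [123, 138, 13, 10, 35]), ([145.5, 149.6], [141, 143, 10, 16, 35]), ([154.2, 147.3], [150, 143, 8, 8, 21]), ([159.5, 152.3], [154, 147, 11, 11, 31]), ([122.8, 150.4], [121, 149, 4, 4, 8]), ([129.6, 151.6], [127, 148, 6, 8, 16]), ([168.4, 151.0], [166, 149, 5, 5, 8]), ([140.2, 152.9], [138, 151, 5, 4, 9]), ([169.9, 156.9], [167, 155, 6, 4, 9]), ([161.9, 158.4], [161, 156, 3, 6, 8]), ([130.1, 166.9], [127, 162, 7, 11, 31]), ([158.0, 164.0], [156, 162, 5, 6, 11]), ([146.3, 172.6], [137, 164, 22, 20, 128])]
side BLUE [([305.9, 159.2], [301, 155, 10, 14, 55]), ([243.5, 235.3], [229, 228, 29, 15, 260]), ([273.4, 245.1], [267, 236, 14, 19, 237]), ([232.3, 277.3], [222, 270, 24, 17, 113])]
```

View pics/c1.png

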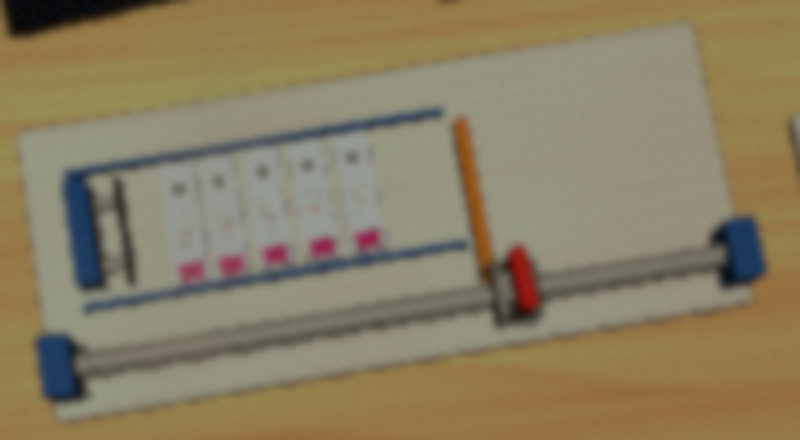

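View pics/c2.png

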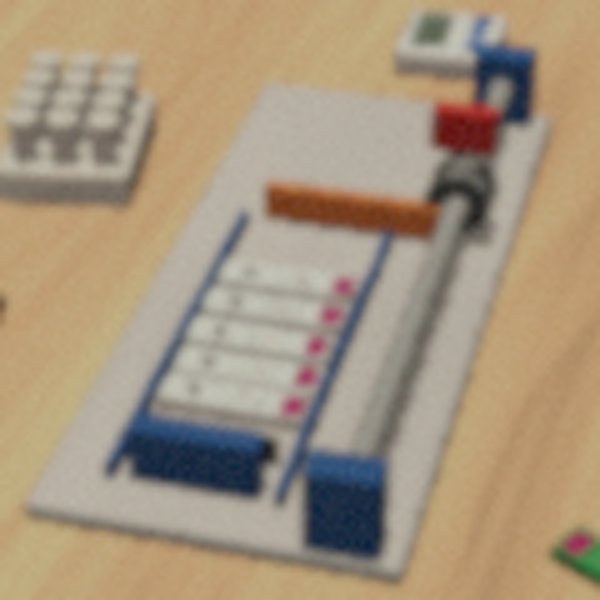

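The crops confirm the choice. The red wing sits on the dark collar at top-crop (523,282), and the bar at (475,195) is clear of the row. The black pad face is near (125,230), and the plate corners are at (20,132), (692,22), (750,303) and (60,420).

Run:
```python
from h import *
f=lambda x,y:(175+(x+.5)/4-.5,140+(y+.5)/4-.5)
C=[onplane("top",f(*p),10)[:2] for p in[(20,132),(692,22),(750,303),(60,420)]]
o=np.mean(C,axis=0); v=C[0]-C[1]+C[3]-C[2]; th=np.arctan2(v[1],v[0])  # +y holder dir
print("corners",np.round(C,0).tolist(),o)
print("lens",[np.linalg.norm(C[i]-C[(i+1)%4]).round(1) for i in range(4)])
ey=np.array([np.cos(th),np.sin(th)]); ex=np.array([ey[1],-ey[0]])
b1=onplane("top",(189.1,231.4),47); b2=onplane("top",(360,202.1),47)
b1t=tri((189.1,231.4),(273.4,245.1)); b2t=tri((360,202.1),(305.9,159.2)); print("blocks",b1,b2,b1t,b2t)
d=(b1-b2)[:2]; print("th",th,np.arctan2(d[1],d[0]),np.linalg.norm(d))
w=tri((305.4,209.7),(297.9,169.9)); wp=onplane("top",(305.4,209.7),80); print("wing",w,wp)
toH=lambda p:((p[:2]-o)@ex,(p[:2]-o)@ey)
for nm,p in(("w",w),("wp",wp),("b1",b1),("b2",b2),("pad",onplane("top",f(125,230),18)),("c5",onplane("top",f(185,222),17)),("c1",onplane("top",f(357,196),17)),("barfront",onplane("top",f(468,195),32)),("bar",onplane("top",f(475,195),32))):print(nm,np.round(toH(p),1))
s=env.read_state(); M=R.from_rotvec(s["ee_rot"]).as_matrix(); print(M.round(3)); 
m=blobs(env.camera("top"),*RED)[1]
ys,xs=np.nonzero(m); k=(xs>295)&(xs<320); pts=np.array([onplane("top",(x,y),86)[:2] for x,y in zip(xs[k],ys[k])]); c=pts.mean(0); u=np.linalg.svd(pts-c)[2][0]
print("wing axis ang",np.arctan2(u[1],u[0]),"ex ang",np.arctan2(ex[1],ex[0]))
```

```text
corners [[663.0, 138.0], [690.0, -257.0], [523.0, -266.0], [496.0, 126.0]] [593.24826236 -64.93836137]
lens [np.float64(396.0), np.float64(167.5), np.float64(393.4), np.float64(167.4)]
blocks [521.57770035 119.84516115  47.        ] [ 548.34500114 -256.4808122    47.        ] [523.97637975 122.0687468   32.91398809] [ 550.2130806  -258.75119265   37.98713396]
th 1.639043127849415 1.6418047050479305 377.27672417649904
wing [ 540.71219362 -131.92978553   73.49807591] [ 538.96031382 -131.21995582   80.        ]
w [-57.  -63.3]
wp [-58.7 -62.4]
b1 [-58.9 189.2]
b2 [ -57.9 -188. ]
pad [ 15.2 145.4]
c5 [ 14.2 111.3]
c1 [12.8 12.7]
barfront [  0.  -47.8]
bar [ -0.6 -51.7]
[[-0.93   0.367 -0.001]
 [ 0.367  0.93  -0.001]
 [ 0.    -0.001 -1.   ]]
wing axis ang -3.0146746221491543 ex ang 0.06824680105451846
```

```bash
cat >> h.py <<'E'
def go(x,y,z,yaw):
    "tool-frame shift (cm) and turn to reach TCP x,y,z pointing down with tool y at yaw"
    s=env.read_state(); M=R.from_rotvec(s["ee_rot"]).as_matrix()
    c,q=np.cos(yaw),np.sin(yaw); T=np.array([[q,c,0],[-c,q,0],[0,0,-1.]])
    print("trans",(M.T@(np.array([x,y,z])-s["tcp_pos"])/10).round(3),"ang",R.from_matrix(M.T@T).as_rotvec().round(4))
    rest(s)
def rest(s=None):
    s=s or env.read_state(); M=R.from_rotvec(s["ee_rot"]).as_matrix(); ey=np.array([-.069,.9976,0]); ex=np.array([.9976,.069,0])
    print("t",s["t"],"tcp",s["tcp_pos"].round(2),"yaw",np.arctan2(M[1,1],M[0,1]).round(4),"tilt",M[:2,2].round(4),"open",round(s["opening"],4),"j",s["joints"].round(2))
    print("F ex %.2f ey %.2f z %.2f"%(s["wrist_force"]@ex,s["wrist_force"]@ey,s["wrist_force"][2]),"Tz",s["wrist_torque"].round(3),"ff",s["finger_force"])
E
python3 -c "
from h import *
go(540,-131.5,237,-1.43)"
```

```text
Traceback (most recent call last):
  File "h.py", line 24, in go
    print("trans",(M.T@(np.array([x,y,z])-s["tcp_pos"])/10).round(3),"ang",R.from_matrix(M.T@T).as_rotvec().round(4))
                                                                           ~~~~~~~~~~~~~^^^^^^^
  File "scipy/spatial/transform/_rotation.pyx", line 1143, in scipy.spatial.transform._rotation.Rotation.from_matrix
ValueError: Non-positive determinant (left-handed or null coordinate frame) in rotation matrix 0: [[ 8.69501329e-01 -4.93930594e-01 -8.30393843e-05]
 [-4.93930313e-01 -8.69500992e-01  9.32831676e-04]
 [ 5.32956931e-04  7.70082713e-04  9.99999561e-01]].
```

```bash
sed -i 's/\[\[q,c,0\],\[-c,q,0\]/[[-q,c,0],[c,q,0]/' h.py
python3 -c "
from h import *
go(540,-131.5,237,-1.43)"
```

```text
trans [-55.062 -52.386   0.057] ang [-4.000e-04  1.200e-03  2.625e+00]
t 0.25 tcp [220.07 557.89 237.13] yaw 1.195 tilt [-0.0004 -0.0008] open 0.9971 j [ 1.11  0.13  1.49  0.    1.52 -0.09]
F ex 0.02 ey -1.08 z 0.03 Tz [ 0.049  0.044 -0.006] ff 0.0
```

Call:
send_rows --angular '[[0, 0, 2.625], [0, 0, 2.625], [0, 0, 2.625], [0, 0, 2.625], [0, 0, 2.625], [0, 0, 2.625], [0, 0, 2.625], [0, 0, 2.625], [0, 0, 2.625], [0, 0, 2.625]]' --translation '[[-55.06, -52.39, 0], [-55.06, -52.39, 0], [-55.06, -52.39, 0], [-55.06, -52.39, 0], [-55.06, -52.39, 0], [-55.06, -52.39, 0], [-55.06, -52.39, 0], [-55.06, -52.39, 0], [-55.06, -52.39, 0], [-55.06, -52.39, 0]]' --gripper '[0, 0, 0, 0, 0, 0, 0, 0, 0, 0]'

```text
t: 1.25
tcp_pos: [431.1, 102.6, 237.9]
ee_rot: [2.539, 1.85, 0.001]
wrist_force: [0.7, 0.4, 0.6]
opening: 0.501
finger_force: 0.0
```

```bash
python3 -c "
from h import *
go(540,-131.5,130,-1.43)"
```

```text
trans [-18.961  17.528  10.798] ang [ 4.0000e-04 -9.0000e-04  1.1189e+00]
t 1.25 tcp [431.08 102.64 237.93] yaw -0.3111 tilt [0.0009 0.0002] open 0.501 j [ 0.12 -0.31  1.9   0.    1.55  0.43]
F ex 0.72 ey 0.39 z 0.62 Tz [-0.024  0.051 -0.022] ff 0.0
```

Call:
send_rows --angular '[[0, 0, 1.119], [0, 0, 1.119], [0, 0, 1.119], [0, 0, 1.119], [0, 0, 1.119], [0, 0, 1.119], [0, 0, 1.119], [0, 0, 1.119], [0, 0, 1.119], [0, 0, 1.119]]' --translation '[[-18.96, 17.53, 10.8], [-18.96, 17.53, 10.8], [-18.96, 17.53, 10.8], [-18.96, 17.53, 10.8], [-18.96, 17.53, 10.8], [-18.96, 17.53, 10.8], [-18.96, 17.53, 10.8], [-18.96, 17.53, 10.8], [-18.96, 17.53, 10.8], [-18.96, 17.53, 10.8]]' --gripper '[0, 0, 0, 0, 0, 0, 0, 0, 0, 0]'

```text
t: 2.25
tcp_pos: [540.9, -128.9, 129.6]
ee_rot: [-3.133, -0.234, 0.0]
wrist_force: [0.6, 0.4, 0.3]
opening: 0.502
finger_force: 0.0
```

Run:
```python
from h import *
go(540,-131.5,77,-1.43)
for n,(x,y) in(("top",(305,206)),("side",(297,160))):
    im=env.camera(n)
    print(n,[(b[0].tolist(),b[1]) for b in blobs(im,*RED)[0]])
    cv2.imwrite(f"pics/d_{n}.png",cv2.resize(im[y-40:y+40,x-50:x+50],(600,480),interpolation=cv2.INTER_CUBIC)[:,:,::-1])
```

```text
trans [-0.125  0.249  5.263] ang [-0.      0.0001  0.0084]
t 2.25 tcp [ 540.87 -128.85  129.63] yaw -1.4216 tilt [-0.0001  0.    ] open 0.5023 j [-0.33  0.09  1.73 -0.    1.32  1.1 ]
F ex 0.61 ey 0.36 z 0.33 Tz [ 0.019  0.127 -0.052] ff 0.0
top [([243.7, 203.1], [242, 202, 4, 3, 9]), ([210.5, 273.0], [209, 272, 4, 3, 10])]
side [([297.8, 170.2], [292, 166, 12, 9, 93])]
```

View pics/d_side.png

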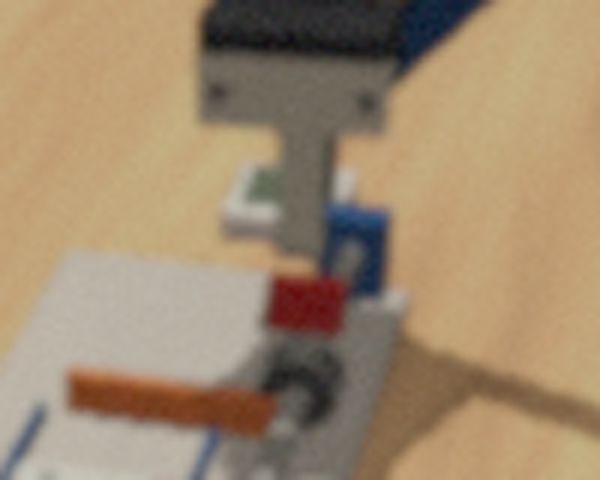

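The gripper's near finger (crop x≈303, tip y≈250) stands directly over the red wing (307,305), so it is well aligned. I'll descend and check the pose before closing.

Call:
send_rows --angular '[[0, 0, 0], [0, 0, 0], [0, 0, 0], [0, 0, 0]]' --translation '[[0, 0, 1.5], [0, 0, 3.5], [0, 0, 5.25], [0, 0, 5.25]]' --gripper '[0, 0, 0, 0]'

```text
t: 2.75
tcp_pos: [538.3, -127.8, 73.3]
ee_rot: [-3.131, -0.232, 0.009]
wrist_force: [-0.7, -0.5, 0.6]
opening: 0.499
finger_force: 0.0
```

Run:
```python
from h import *
go(540,-131.5,77,-1.43)
```

```text
trans [ 0.113  0.387 -0.376] ang [-0.0027  0.0053  0.007 ]
t 2.75 tcp [ 538.3  -127.83   73.26] yaw -1.423 tilt [-0.0056  0.0019] open 0.4994 j [-0.33  0.15  1.78 -0.    1.22  1.1 ]
F ex -0.69 ey -0.41 z 0.60 Tz [0.034 0.22  0.007] ff 0.0
```

Call:
send_rows --angular '[[0, 0, 0], [0, 0, 0], [0, 0, 0], [0, 0, 0]]' --translation '[[0.1, 0.38, 0], [0.1, 0.38, 0], [0.1, 0.38, 0], [0.1, 0.38, 0]]' --gripper '[0, 0, 0, 0]'

```text
t: 3.15
tcp_pos: [543.1, -132.8, 78.1]
ee_rot: [3.133, 0.23, 0.002]
wrist_force: [0.4, -0.6, -0.0]
opening: 0.497
finger_force: 0.0
```

Run:
```python
from h import *
go(540,-131.5,77,-1.43)
```

```text
trans [-0.289 -0.171  0.107] ang [ 0.0007 -0.0014  0.006 ]
t 3.15 tcp [ 543.11 -132.77   78.08] yaw -1.424 tilt [ 0.0015 -0.0005] open 0.4967 j [-0.33  0.15  1.76  0.    1.22  1.09]
F ex 0.36 ey -0.61 z -0.02 Tz [ 0.016  0.181 -0.017] ff 0.0
```

Call:
send_rows --angular '[[0, 0, 0], [0, 0, 0], [0, 0, 0], [0, 0, 0]]' --translation '[[0, 0, 0], [0, 0, 0], [0, 0, 0], [0, 0, 0]]' --gripper '[0, 0, 0, 0]'

```text
t: 3.55
tcp_pos: [542.5, -132.5, 77.2]
ee_rot: [3.133, 0.23, 0.0]
wrist_force: [-0.4, 0.1, -0.8]
opening: 0.499
finger_force: 0.0
```

Run:
```python
from h import *
go(540,-131.5,77,-1.43)
```

```text
trans [-0.23  -0.134  0.017] ang [ 0.    -0.     0.006]
t 3.55 tcp [ 542.47 -132.49   77.17] yaw -1.424 tilt [ 0. -0.] open 0.4991 j [-0.33  0.16  1.76  0.    1.22  1.09]
F ex -0.35 ey 0.09 z -0.75 Tz [-0.02   0.097 -0.041] ff 0.0
```

Call:
send_rows --angular '[[0, 0, 0], [0, 0, 0], [0, 0, 0], [0, 0, 0], [0, 0, 0], [0, 0, 0], [0, 0, 0], [0, 0, 0]]' --translation '[[-0.23, -0.13, 0], [-0.23, -0.13, 0], [-0.23, -0.13, 0], [-0.23, -0.13, 0], [-0.23, -0.13, 0], [-0.23, -0.13, 0], [-0.23, -0.13, 0], [-0.23, -0.13, 0]]' --gripper '[0, 0, 0, 1, 1, 1, 1, 1]'

```text
t: 4.35
tcp_pos: [540.0, -131.6, 77.1]
ee_rot: [3.133, 0.23, 0.0]
wrist_force: [-0.4, -0.2, -0.4]
opening: 0.119
finger_force: 0.0
```

Run:
```python
from h import *
go(540,-131.5,77,-1.43)
```

```text
trans [-0.001 -0.008  0.013] ang [ 0.    -0.     0.006]
t 4.35 tcp [ 540.02 -131.58   77.13] yaw -1.424 tilt [ 0. -0.] open 0.1195 j [-0.33  0.15  1.77  0.    1.22  1.09]
F ex -0.46 ey -0.15 z -0.37 Tz [-0.033  0.178 -0.021] ff 0.0001751158015395049
```

Opening is 11 mm, so the fingers are just reaching the wing. I'll give them time to grip.

Call:
send_rows --angular '[[0, 0, 0], [0, 0, 0], [0, 0, 0]]' --translation '[[0, 0, 0], [0, 0, 0], [0, 0, 0]]' --gripper '[1, 1, 1]'

```text
t: 4.65
tcp_pos: [540.0, -131.4, 77.1]
ee_rot: [-3.133, -0.23, 0.0]
wrist_force: [-0.4, 1.3, 1.2]
opening: 0.104
finger_force: 29.9
```

Run:
```python
from h import *
go(540,-131.5,77,-1.43)
```

```text
trans [0.    0.009 0.014] ang [-0.0002  0.      0.0061]
t 4.65 tcp [ 539.98 -131.41   77.14] yaw -1.4239 tilt [-0.0001  0.0002] open 0.1041 j [-0.33  0.15  1.77  0.    1.22  1.09]
F ex -0.32 ey 1.30 z 1.16 Tz [0.258 0.184 0.018] ff 29.94794726371765
```

Call:
send_rows --angular '[[0, 0, -0.08], [0, 0, -0.2], [0, 0, -0.32], [0, 0, -0.44], [0, 0, -0.56], [0, 0, -0.68], [0, 0, -0.8], [0, 0, -0.92], [0, 0, -1.04], [0, 0, -1.16]]' --translation '[[0, 0, 0], [0, 0, 0], [0, 0, 0], [0, 0, 0], [0, 0, 0], [0, 0, 0], [0, 0, 0], [0, 0, 0], [0, 0, 0], [0, 0, 0]]' --gripper '[1, 1, 1, 1, 1, 1, 1, 1, 1, 1]'

```text
t: 5.65
tcp_pos: [540.4, -131.9, 77.1]
ee_rot: [2.489, 1.915, 0.001]
wrist_force: [2.9, -1.3, -3.3]
opening: 0.105
finger_force: 29.9
```

Call:
send_rows --angular '[[0, 0, -0.08], [0, 0, -0.12], [0, 0, -0.12], [0, 0, -0.12], [0, 0, -0.12]]' --translation '[[0, 0, 0], [0, 0, 0], [0, 0, 0], [0, 0, 0], [0, 0, 0]]' --gripper '[1, 1, 1, 1, 1]'

```text
t: 6.15
tcp_pos: [540.4, -131.6, 77.1]
ee_rot: [2.376, 2.054, 0.001]
wrist_force: [5.6, -0.7, -5.2]
opening: 0.11
finger_force: 30.0
```

Run:
```python
from h import *
rest()
im=env.camera("side"); x,y=297,165
print([(b[0].tolist(),b[1]) for b in blobs(im,*RED)[0]])
cv2.imwrite("pics/e.png",cv2.resize(im[y-40:y+40,x-50:x+50],(600,480),interpolation=cv2.INTER_CUBIC)[:,:,::-1])
rest()
```

```text
t 6.15 tcp [ 540.42 -131.62   77.06] yaw -0.1451 tilt [ 0.001  -0.0002] open 0.1098 j [-0.33  0.15  1.77  0.    1.22 -0.19]
F ex 5.56 ey -1.05 z -5.22 Tz [-0.184 -1.003  0.063] ff 29.967044591903687
[([296.0, 170.9], [294, 166, 5, 11, 35])]
t 6.2 tcp [ 540.42 -131.6    77.04] yaw -0.1451 tilt [ 0.001  -0.0002] open 0.1025 j [-0.33  0.15  1.77  0.    1.22 -0.19]
F ex 5.69 ey -1.62 z -5.58 Tz [-0.142 -0.962  0.045] ff 29.966521561145782
```

View pics/e.png

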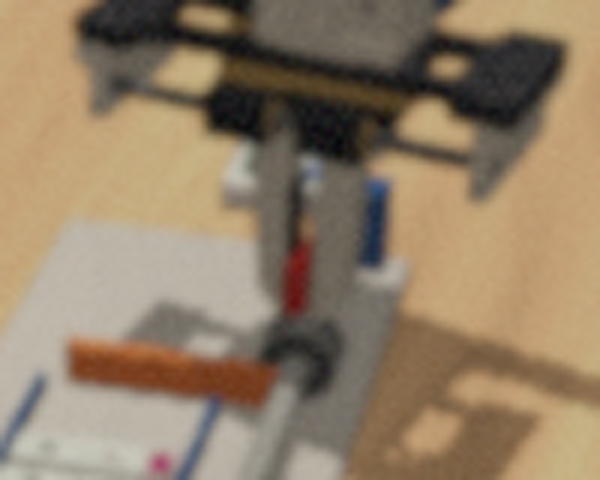

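The wing has turned about 1.28 rad and still sits in the fingers (crop 296,280); the bar hasn't moved. I'll slide along holder +y and ease the 5 N sideways force on the way.

Call:
send_rows --angular '[[0, 0, 0], [0, 0, 0], [0, 0, 0], [0, 0, 0], [0, 0, 0], [0, 0, 0], [0, 0, 0], [0, 0, 0], [0, 0, 0], [0, 0, 0]]' --translation '[[0.24, -0.02, 0], [0.73, -0.12, 0], [1.22, -0.23, 0], [1.71, -0.33, 0], [2.2, -0.44, 0], [2.69, -0.54, 0], [3.18, -0.65, 0], [3.66, -0.76, 0], [4.15, -0.86, 0], [4.64, -0.97, 0]]' --gripper '[1, 1, 1, 1, 1, 1, 1, 1, 1, 1]'

```text
t: 7.2
tcp_pos: [537.1, -83.8, 77.1]
ee_rot: [2.375, 2.056, 0.0]
wrist_force: [5.9, -1.7, -6.7]
opening: 0.11
finger_force: 30.0
```

```bash
python3 -c "
from h import *
rest()"
```

```text
t 7.2 tcp [537.08 -83.76  77.09] yaw -0.1439 tilt [ 0.0002 -0.0001] open 0.1097 j [-0.25  0.12  1.81 -0.    1.22 -0.11]
F ex 5.74 ey -2.09 z -6.66 Tz [-0.203 -1.001  0.01 ] ff 29.955434203147888
```

Call:
send_rows --angular '[[0, 0, 0], [0, 0, 0], [0, 0, 0], [0, 0, 0], [0, 0, 0], [0, 0, 0], [0, 0, 0], [0, 0, 0], [0, 0, 0], [0, 0, 0]]' --translation '[[0.29, -0.03, 0], [0.59, -0.07, 0], [0.88, -0.13, 0], [1.17, -0.2, 0], [1.47, -0.26, 0], [1.76, -0.33, 0], [2.05, -0.39, 0], [2.34, -0.46, 0], [2.64, -0.52, 0], [2.64, -0.52, 0]]' --gripper '[1, 1, 1, 1, 1, 1, 1, 1, 1, 1]'

```text
t: 8.2
tcp_pos: [535.3, -56.8, 77.0]
ee_rot: [-2.374, -2.056, 0.0]
wrist_force: [-2.0, 0.1, -1.4]
opening: 0.105
finger_force: 30.0
```

```bash
python3 -c "
from h import *
rest()
im=env.camera('top');cv2.imwrite('pics/f.png',cv2.resize(im[150:250,175:325],(780,520),interpolation=cv2.INTER_CUBIC)[:,:,::-1])"
```

```text
t 8.2 tcp [535.33 -56.79  77.03] yaw -0.1436 tilt [-0.0008  0.0005] open 0.1045 j [-0.2   0.1   1.82  0.    1.22 -0.06]
F ex -1.94 ey 0.23 z -1.37 Tz [-0.025  0.465  0.016] ff 29.955739974975586
```

View pics/f.png

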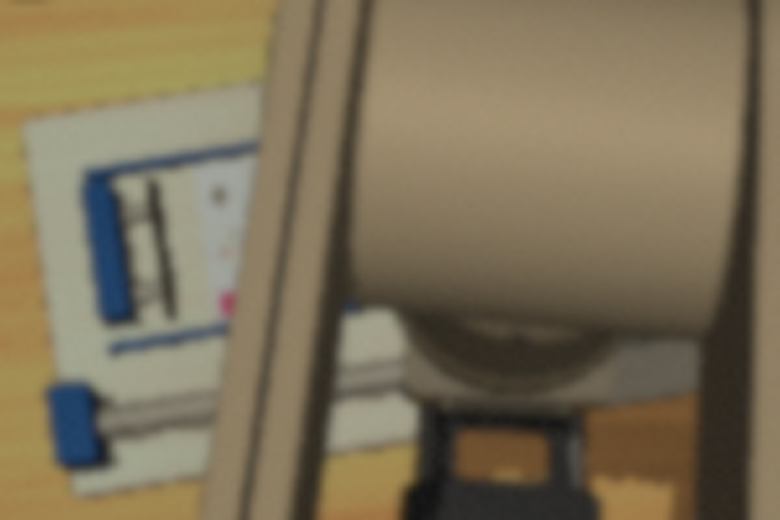

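The arm hides most of the row. Cassette 5 (crop 215,240) is still about 5 mm short of the pad (165,240). From here I'll go slowly and feel for it.

Call:
send_rows --angular '[[0, 0, 0], [0, 0, 0], [0, 0, 0], [0, 0, 0], [0, 0, 0], [0, 0, 0], [0, 0, 0], [0, 0, 0]]' --translation '[[0.15, -0.04, 0], [0.29, -0.07, 0], [0.44, -0.1, 0], [0.59, -0.14, 0], [0.73, -0.17, 0], [0.88, -0.2, 0], [0.98, -0.22, 0], [0.98, -0.22, 0]]' --gripper '[1, 1, 1, 1, 1, 1, 1, 1]'

```text
t: 9.05
tcp_pos: [534.7, -47.1, 77.0]
ee_rot: [-2.375, -2.056, 0.0]
wrist_force: [-3.5, -1.3, -2.2]
opening: 0.106
finger_force: 30.0
```

```bash
cat >> h.py <<'E'
def avg(n=4):
    F=[];P=[]
    for i in range(n):
        env.camera("side"); s=env.read_state(); F.append(s["wrist_force"]);P.append(s["tcp_pos"])
    F=np.array(F); ey=np.array([-.069,.9976,0]); ex=np.array([.9976,.069,0]); f=F.mean(0); p=np.mean(P,0)
    print("t %.2f"%s["t"],"Fy %.2f±%.2f Fx %.2f Fz %.2f"%(f@ey,(F@ey).std(),f@ex,f[2]),"along %.2f across %.2f"%(p@ey,p@ex),"z %.2f"%p[2], "op %.3f"%s["opening"])
E
python3 -c "
from h import *
avg()"
```

```text
t 9.25 Fy -0.52±0.84 Fx -3.88 Fz -2.08 along -83.91 across 530.17 z 77.03 op 0.102
```

Call:
send_rows --angular '[[0, 0, 0], [0, 0, 0], [0, 0, 0], [0, 0, 0], [0, 0, 0]]' --translation '[[0.1, -0.05, 0], [0.2, -0.07, 0], [0.29, -0.09, 0], [0.39, -0.11, 0], [0.39, -0.11, 0]]' --gripper '[1, 1, 1, 1, 1]'

```text
t: 9.75
tcp_pos: [534.4, -43.2, 77.1]
ee_rot: [-2.375, -2.056, -0.0]
wrist_force: [-2.6, -0.6, -4.3]
opening: 0.108
finger_force: 30.0
```

```bash
python3 -c "
from h import *
avg()"
```

```text
t 9.95 Fy -0.35±0.33 Fx -2.84 Fz -4.68 along -79.95 across 530.11 z 77.06 op 0.108
```

Call:
send_rows --angular '[[0, 0, 0], [0, 0, 0], [0, 0, 0], [0, 0, 0], [0, 0, 0]]' --translation '[[0.1, -0.02, 0], [0.2, -0.04, 0], [0.29, -0.06, 0], [0.39, -0.08, 0], [0.39, -0.08, 0]]' --gripper '[1, 1, 1, 1, 1]'

```text
t: 10.45
tcp_pos: [534.1, -39.4, 77.1]
ee_rot: [2.375, 2.056, -0.0]
wrist_force: [-2.2, -2.7, -6.1]
opening: 0.103
finger_force: 30.0
```

```bash
python3 -c "
from h import *
avg()"
```

```text
t 10.65 Fy -2.18±0.56 Fx -2.33 Fz -5.50 along -76.15 across 530.10 z 77.07 op 0.103
```

Call:
send_rows --angular '[[0, 0, 0], [0, 0, 0], [0, 0, 0], [0, 0, 0]]' --translation '[[0.1, -0.02, 0], [0.2, -0.04, 0], [0.2, -0.04, 0], [0.2, -0.04, 0]]' --gripper '[1, 1, 1, 1]'

```text
t: 11.05
tcp_pos: [534.0, -37.8, 77.1]
ee_rot: [2.375, 2.055, -0.001]
wrist_force: [-2.5, -5.5, -6.3]
opening: 0.108
finger_force: 30.0
```

```bash
python3 -c "
from h import *
avg(6)"
```

```text
t 11.35 Fy -5.18±0.53 Fx -2.87 Fz -6.25 along -74.56 across 530.11 z 77.08 op 0.101
```

Contact: the force rises at about 2 N/mm. I'll go a little further to reach about 6 N, then check.

Call:
send_rows --angular '[[0, 0, 0], [0, 0, 0], [0, 0, 0], [0, 0, 0]]' --translation '[[0.05, -0.02, 0], [0.09, -0.04, 0], [0.09, -0.04, 0], [0.09, -0.04, 0]]' --gripper '[1, 1, 1, 1]'

```text
t: 11.75
tcp_pos: [533.9, -37.2, 77.1]
ee_rot: [2.375, 2.055, -0.001]
wrist_force: [-0.7, -6.1, -6.7]
opening: 0.107
finger_force: 30.0
```

```bash
python3 -c "
from h import *
avg(6)"
```

```text
t 12.05 Fy -6.26±0.38 Fx -1.78 Fz -7.73 along -73.99 across 530.07 z 77.09 op 0.109
```

Call:
send_rows --angular '[[0, 0, 0.08], [0, 0, 0.18], [0, 0, 0.28], [0, 0, 0.28], [0, 0, 0.28]]' --translation '[[0, 0, 0], [0, 0, 0], [0, 0, 0], [0, 0, 0], [0, 0, 0]]' --gripper '[1, 1, 1, 1, 1]'

```text
t: 12.55
tcp_pos: [533.8, -37.2, 77.1]
ee_rot: [2.639, 1.703, -0.001]
wrist_force: [-2.3, -7.3, -6.7]
opening: 0.104
finger_force: 29.9
```

```bash
python3 -c "
from h import *
avg(6)"
```

```text
t 12.85 Fy -6.00±0.69 Fx -2.22 Fz -6.66 along -73.93 across 529.92 z 77.09 op 0.106
```

The press held at about 6 N with the screw near 1.0. Now I'll tighten the rest of the way.

Call:
send_rows --angular '[[0, 0, 0.08], [0, 0, 0.2], [0, 0, 0.32], [0, 0, 0.44], [0, 0, 0.56], [0, 0, 0.68], [0, 0, 0.8], [0, 0, 0.92], [0, 0, 1.02], [0, 0, 1.02]]' --translation '[[0, 0, 0], [0, 0, 0], [0, 0, 0], [0, 0, 0], [0, 0, 0], [0, 0, 0], [0, 0, 0], [0, 0, 0], [0, 0, 0], [0, 0, 0]]' --gripper '[1, 1, 1, 1, 1, 1, 1, 1, 1, 1]'

```text
t: 13.85
tcp_pos: [533.4, -36.7, 77.2]
ee_rot: [3.135, 0.193, -0.001]
wrist_force: [-5.3, -4.2, -3.9]
opening: 0.106
finger_force: 29.9
```

```bash
python3 -c "
from h import *
rest();avg(6);rest()"
```

```text
t 13.85 tcp [533.41 -36.73  77.2 ] yaw -1.4478 tilt [-0.0009 -0.0006] open 0.106 j [-0.16  0.09  1.83 -0.    1.22  1.28]
F ex -5.53 ey -3.80 z -3.89 Tz [-0.879  1.045  0.027] ff 29.941771924495697
t 14.15 Fy -3.68±0.56 Fx -5.12 Fz -3.27 along -73.44 across 529.59 z 77.18 op 0.103
t 14.15 tcp [533.4  -36.73  77.17] yaw -1.4442 tilt [-0.0009 -0.0006] open 0.1025 j [-0.16  0.09  1.83 -0.    1.22  1.28]
F ex -4.74 ey -4.63 z -3.27 Tz [-0.877  1.059 -0.058] ff 29.940837621688843
```

The screw is back at about 0.06 rad with the collar clamped, and the press is estimated at 4.5–6 N. Now I'll release and retreat.

Call:
send_rows --angular '[[0, 0, 0], [0, 0, 0], [0, 0, 0], [0, 0, 0], [0, 0, 0], [0, 0, 0], [0, 0, 0], [0, 0, 0], [0, 0, 0], [0, 0, 0]]' --translation '[[0, 0, 0], [0, 0, 0], [0, 0, 0], [0, 0, 0], [0, 0, -1], [0, 0, -3], [0, 0, -6], [0, 0, -10], [0, 0, -14], [0, 0, -16]]' --gripper '[-0.2, -0.2, -0.2, -0.2, -0.2, -0.2, -0.2, -0.2, -0.2, -0.2]'

```text
t: 15.15
tcp_pos: [535.4, -36.5, 242.6]
ee_rot: [3.134, 0.199, 0.01]
wrist_force: [-0.5, 0.2, 0.5]
opening: 0.599
finger_force: 0.0
```

```bash
python3 -c "
from h import *
rest()
a=env.camera('side')[145:265,205:325]
cv2.imwrite('pics/g.png',cv2.resize(a,(600,600),interpolation=cv2.INTER_CUBIC)[:,:,::-1])"
```

```text
t 15.15 tcp [535.37 -36.54 242.59] yaw -1.4439 tilt [ 0.0062 -0.0009] open 0.5993 j [-0.16 -0.05  1.66  0.    1.52  1.28]
F ex -0.45 ey 0.21 z 0.49 Tz [0.024 0.185 0.02 ] ff 0.0
```

View pics/g.png

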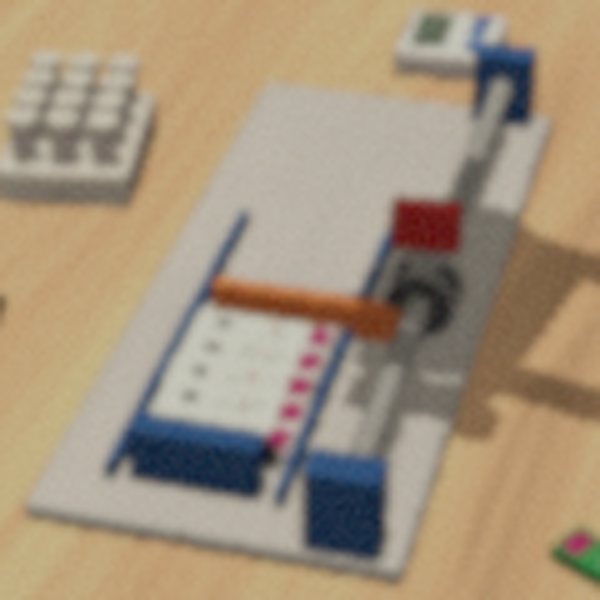

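The row is closed up and flat between the bar (305,305) and the end stop (200,440). The wing (427,225) is back across the rod, the gripper is clear, and the tray and timer haven't moved. I'm handing it in.

```bash
python3 -c "
from h import *
print(env.sign_off())"
```

```text
the job is handed in; nothing more can be done
None
```

I handed the job in at about 15 s of the 51 s: the row is closed up and flat, the screw is tight at about 0.06 rad, the gripper is clear, and the press is an estimated 4.5–6 N (inferred from wrist force before clamping, not measured after release; no verdict came back).

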